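# Crank the tube carriage to the reader and lock it with the slotted strap

## Task

Crank the tube carriage along to the reader with the handwheel (anticlockwise, in several strokes on the side the clear shield leaves open) until its lock bolt is where the blue strap's slot will come down, and swing the strap down so that its slot drops fully over the bolt. Move the carriage only by the handwheel, do not push the carriage, its tubes or its bolt, and leave the other things on the bench where they are.

Things in the scene. Friction and masses are not known exactly. Their poses are not given: they have to be found in the camera images.
- stage: Fixed frame of the tube stage: white base plate 12 mm thick (x -110 to +190 mm, y -210 to +210 mm in its frame). Origin at bench level on the slide's mid-length; z up; the carriage slides along its y. The handwheel's upright axis is at x -65, y -30 mm. Under the wheel: grey gearbox 90 x 90 mm, top 50 mm above the bench, and a shaft 32 mm across up to the hub.
- shield (a point): Middle of the top of the clear splash shield that covers the far side of the wheel: level plate 68 (x) x 200 (y) x 4 mm, top 118 mm above the bench, blue strip on its near edge (top 120 mm), on two posts at its y ends. It spans stage x -35 to +33, y -130 to +70 mm. Fingers cannot pass through it: lift them out and put them in again on the open near side.
- handwheel (a joint): Handwheel angle (rad), growing anticlockwise from above. At 0 the red spoke points along the stage's +x. Three spokes 12 mm wide at 120 degrees; the gaps between them are open from radius 17 mm (hub) to 72 mm (rim). It stays where left; turning takes about 0.25 N m (6 N on a spoke at 45 mm). Rack and pinion: +1 rad moves the carriage 10 mm along the stage's +y. 4 to 9 rad are needed.
- wheel_hub (a point): Point on the handwheel's axis, mid-height of its spokes and rim, 89 mm above the bench. Level steel wheel 172 mm across; round rim 14 mm thick; spokes 84 to 94 mm above the bench; black hub 34 mm across, top 108 mm above the bench.
- carriage: Tube carriage, driven by the handwheel: aluminium plate 70 x 120 mm with a steel rack of eight capped tubes, tops 110 mm above the bench. Origin: centre of the plate's underside; axes as the stage's; moves along y. In its frame the tubes reach x = +20 mm, the plate and bolt bracket x = +35 mm.
- lock_bolt (a point): Middle of the lock bolt: level steel pin 10 mm thick that sticks out of the carriage's far side along x (35 to 61 mm in the carriage's frame), with an orange head 20 mm across, 7 mm thick; 56 mm above the bench. Directly fixed to the carriage, 45 mm to +y of its origin.
- reader: Reader head fixed on the stage: white box, top 84 mm above the bench (x 15 to 70, y -7 to +93 mm in its frame). Axes parallel to the stage's; its place along the stage's y differs from run to run. Origin: directly under the strap's pivot, on the base plate, 12 mm above the bench; the pivot is 50 mm above this origin, axis along x.
- strap (a joint): Angle of the blue strap about its pivot (rad): 0 = level along the stage's -y, pi/2 = upright, starts at 1.55 to 1.9. Bar 138 mm long, 6 mm thick in x, 24 mm deep, with a slot 14 mm wide, 12 mm deep, open downwards when level. It stays where left; moving it takes 1 to 2 N at the press bar. If the bolt is over about 2 mm out, the strap stops on it at about 0.12 rad.
- strap_slot (a point): Where the lock bolt's centre lies when the strap is home: point on the strap 90 mm from the pivot and 6 mm below the pivot line (strap level). Moves with the strap. With the strap level it is 90 mm to the stage's -y side of reader's origin, 56 mm above the bench.
- press_bar (a point): Middle of the free part of the yellow press bar at the strap's tip: round, 12 mm thick, 52 mm long, along x from the strap away from the tubes (x -3 to +49 mm in the reader's frame; this point is at x 25). Its axis is 118 mm from the pivot and 6 mm above the pivot line (strap level). Moves with the strap.
- amber_bottle: Bystander: amber bottle, 64 mm across, 140 mm tall. Leave alone.
- clear_bottle: Bystander: clear bottle with blue cap, 70 mm across, 150 mm tall. Leave alone.
- white_jar: Bystander: white jar with green cap, 60 mm across, 70 mm tall. Leave alone.
- dish: Bystander: clear flat dish, 90 mm across, 16 mm tall. Leave alone.
- marker: Bystander: marker pen lying down, 130 mm long. Leave alone.
- tape_stand: Bystander: green tape dispenser, 55 x 130 mm, 85 mm tall. Leave alone.

How it is judged (in metres and radians):
On the way:
1. the carriage has been cranked 20 mm on its way (distance of carriage from where it was at the start of the episode above 0.02 m), for 0.1 s.
At the end, for the whole second after the job is handed in: The carriage has come along to the reader and the strap lies down over the lock bolt: strap angle under 0.05 rad, slot point within 8 mm of the bolt's middle (only possible with the bolt inside the slot), wheel and strap at rest (value of joint strap below 0.05 rad and distance between strap_slot and lock_bolt below 0.008 m and distance of carriage from where it was at the start of the episode above 0.02 m and velocity of joint handwheel between -0.05 and 0.05 rad/s and velocity of joint strap between -0.05 and 0.05 rad/s); the robot touches nothing.
It fails at once if the robot pushed the carriage, its tubes or its bolt directly (over 3 N) (contact force between any of the fingers, the arm and carriage above 3 N).
It fails at once if a bystander was shifted by more than 25 mm (distance of any of amber_bottle, clear_bottle, white_jar, dish, marker, tape_stand from where it was at the start of the episode above 0.025 m).
It also fails if it takes over 72 s, if anything falls off the work surface, if the arm or the gripper's body presses on something with over 40 N, if the wrist force passes 120 N, or if a joint passes its speed limit or range.

## Robot

A 6-joint arm with a two-finger parallel gripper is mounted at the origin on the work surface. World frame = base frame: x ahead of the robot, y to its left, z up, the work surface at z = 0. Lengths are in m, angles in degrees, forces in N, time in s.
With the tool pointing down it reaches from about 0.4 to 0.825 m from the base axis. Payload 7 kg.
Tool frame: the origin (TCP) lies midway between the tips of the shut fingers; the grasp point (between the pads) lies 19 mm behind it; z points along the fingers, y is the direction in which the jaws open and shut (so a half turn about z gives the same grasp; the last joint's range is limited). The gripper opens to 88 mm and grips with 3 to 60 N. Pads are 19 mm wide; open, the fingers measure 130 mm over their backs; the gripper's body (78 mm by 193 mm) begins 47 mm behind the grasp point.
Start: joints at [87.554, 20.546, 0.682, 0, -70.136, -16.507], TCP at [0.219, 0.638, 0.227] pointing down, gripper open.
Joint ranges: [-176.03, 176.03], [-82.01, 121.73], [-58.28, 71.71], [-173.87, 95.51], [-174.79, -0.11], [-173.66, 173.66]. Speed limits (degrees/s): [136.94, 136.94, 172.46, 180, 180, 180].

## Interface

Orientations are given as [roll, pitch, yaw] about the fixed x, y, z axes, in that order (R = Rz(yaw) Ry(pitch) Rx(roll)).
In Python, from plant import ctrl, snapshot gives the robot as it stands.
- The arm moves only by the shell command python3 -m pendant 'ROWS'. ROWS is JSON, a list of rows, each a list of 7 numbers: the shift along the tool's x, y, z in m, then the turn, a rotation vector about the tool's x, y, z in rad, then the opening, from -1 (shut) to 1 (fully open), so that 0 is half open. In form: [[x, y, z, ax, ay, az, jaw], ...]. A call has 1 to 12 rows; each row is the pose to reach, as a shift and turn from the pose commanded when the call began, along the tool's axes at that moment; what a row does not reach only later rows make up. A row lasts 1/8 s, in which the tool goes at most 62.5 mm and 10.7 degrees, less where a joint would pass 70% of its speed; a pose out of reach is approached as far as the arm can. A call with a gripper value outside its range is refused whole. The fingers move at their own pace and stop on an object; the grip force is fixed at half the most. Time passes only in rows, so rows that repeat a pose let the fingers close. It gives the time, the measured TCP pose, the force and the opening at its end, in the units of the state.
- ctrl.get_obs(): the state, without advancing time (a new reading comes with each control period).
- snapshot(name): name is "scene" or "side" or "wrist"; returns a dict with "image" (384x512x3 uint8, blue, green, red), "mtx" (3x3 intrinsics, pixels), "eye" and "attitude" of the camera in the world; the wrist camera has in their place "tool_from_camera" (4x4, takes a point from camera to tool coordinates, whose origin is the TCP and whose axes are the flange's). Camera axes: x right, y up, looking along -z (the intrinsics and any distortion apply to the point x, -y, -z); pixel columns grow to the right and rows downward; lengths in m; the calibration is good to about 2 mm. A picture is of the moment at which its call begins: read the wrist's pose just before it. There is no depth.
- ctrl.close_job(): hands the job in, once; it reports no verdict.
The state is a dict: "clock": time; "joint_pos": joint angles; "qvel": joint speeds; "tau": joint torques, N m; "tool_pos": TCP position; "orientation": TCP orientation; "force": force on the tool from outside, world axes, zero at the start; "moment": the same for the moment, N m; "opening": finger opening in m.
Only numpy, scipy, OpenCV 4.12 (cv2) and the standard library are available. Lean on these libraries where they do the work, as an engineer would, in place of code of your own. Each camera call takes 0.05 s, during which the arm holds its last target.

## Working session

There is one attempt and no reset: what is moved stays moved. The work goes in short steps, Python scripts to look and compute and a shell command to move; the robot and the scene stay as the last step left them, time stands still between calls to the robot, and variables do not carry over. Pictures are saved under pics/ and viewed, and the job is handed in when it is done.

```bash
ls; mkdir -p pics
python3 - <<'E'
from plant import ctrl, snapshot
import cv2
print(ctrl.get_obs())
for n in ["scene","side","wrist"]:
    s=snapshot(n); cv2.imwrite(f"pics/{n}0.png",s["image"])
    print(n,{k:v for k,v in s.items() if k!="image"})
print(ctrl.get_obs()["clock"])
E
```

```text
pics
{'clock': 0.0, 'joint_pos': array([ 8.75520893e+01,  2.05926213e+01,  6.31631132e-01, -1.99110640e-02,
       -7.01385301e+01, -1.65069303e+01]), 'qvel': array([-0.10135233, -0.03073543, -0.04238639, -0.06656501,  0.08454884,
        0.01904803]), 'tau': array([ 9.17509860e-04, -5.82721531e+01,  2.93050039e+01,  6.99746042e+00,
        6.99714728e-03, -1.45507329e-04]), 'tool_pos': array([0.21912131, 0.63788856, 0.22559372]), 'orientation': array([ 1.79899263e+02, -1.03335490e-02, -1.89616129e+01]), 'force': array([ 0.12081509, -0.3809578 , -0.30137126]), 'moment': array([-0.0325049 , -0.01696402, -0.0018943 ]), 'opening': 0.08781329259810461}
scene {'mtx': array([[390.5370184 ,   0.        , 256.22894785],
       [  0.        , 390.5370184 , 195.2070621 ],
       [  0.        ,   0.        ,   1.        ]]), 'eye': array([1.28512469, 0.56129211, 0.8207557 ]), 'attitude': array([ 50.83306681,   1.10815563, 127.50001659])}
side {'mtx': array([[443.75970504,   0.        , 256.44912569],
       [  0.        , 443.75970504, 192.0538306 ],
       [  0.        ,   0.        ,   1.        ]]), 'eye': array([ 0.34999402, -1.13492041,  0.74356036]), 'attitude': array([ 61.50765041,  -1.25203846, -11.11799625])}
wrist {'mtx': array([[306.59161852,   0.        , 253.60358613],
       [  0.        , 306.59161852, 193.62480844],
       [  0.        ,   0.        ,   1.        ]]), 'tool_from_camera': array([[-6.62593991e-05,  9.54860028e-01,  2.97056094e-01,
         7.97477472e-02],
       [ 9.99999960e-01,  1.44922845e-04, -2.42787934e-04,
        -3.01227383e-04],
       [-2.74878707e-04,  2.97056066e-01, -9.54859999e-01,
        -1.58582587e-01],
       [ 0.00000000e+00,  0.00000000e+00,  0.00000000e+00,
         1.00000000e+00]])}
0.15
```

View pics/scene0.png

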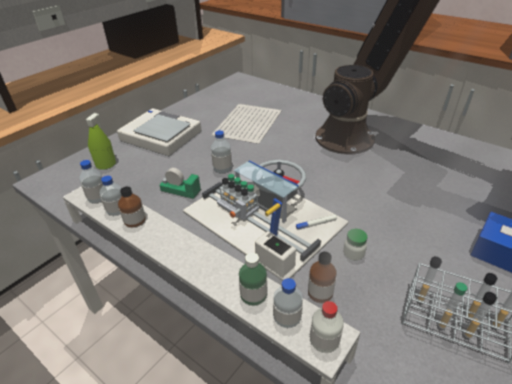

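View pics/side0.png

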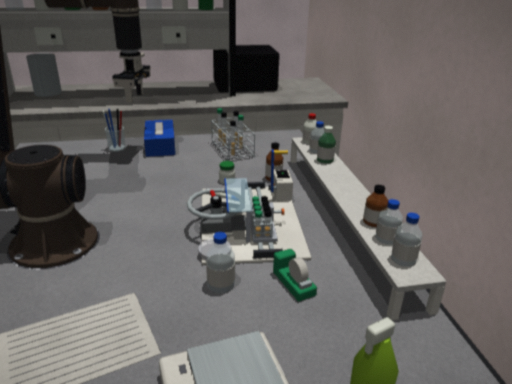

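View pics/wrist0.png

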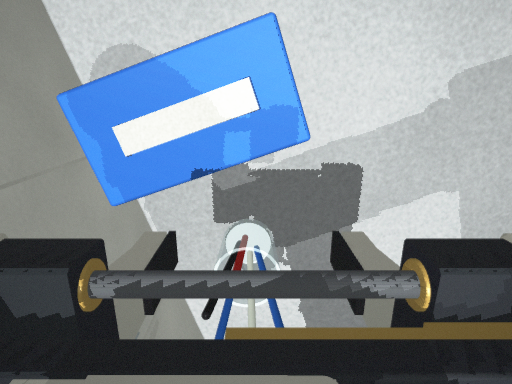

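```bash
cat > h.py <<'E'
import numpy as np, cv2
from scipy.spatial.transform import Rotation as Ro
from plant import ctrl, snapshot
def campose(s,obs=None):
    if "eye" in s: return Ro.from_euler('xyz',s["attitude"],degrees=True).as_matrix(), np.array(s["eye"])
    T=s["tool_from_camera"]; R=Ro.from_euler('xyz',obs["orientation"],degrees=True).as_matrix()
    return R@T[:3,:3], R@T[:3,3]+obs["tool_pos"]
def proj(P,mtx,R,e):
    c=(np.atleast_2d(P)-e)@R; c=c*[1,-1,-1]; p=c@mtx.T; return p[:,:2]/p[:,2:]
def ray(u,v,mtx,R):
    d=np.linalg.inv(mtx)@[u,v,1]; return R@(d*[1,-1,-1])
def onz(u,v,z,mtx,R,e):
    d=ray(u,v,mtx,R); return e+d*(z-e[2])/d[2]
def save(s,name): cv2.imwrite("pics/"+name,s["image"])
def crop(img,x0,x1,y0,y1,k,name):
    c=cv2.resize(img[y0:y1,x0:x1],None,fx=k,fy=k,interpolation=cv2.INTER_CUBIC)
    for x in range((x0+9)//10*10,x1,10):
        cv2.line(c,((x-x0)*k,0),((x-x0)*k,4 if x%50 else 12),(0,0,255),1)
        if x%50==0: cv2.putText(c,str(x),((x-x0)*k,22),0,.4,(0,0,255),1)
    for y in range((y0+9)//10*10,y1,10):
        cv2.line(c,(0,(y-y0)*k),(4 if y%50 else 12,(y-y0)*k),(0,0,255),1)
        if y%50==0: cv2.putText(c,str(y),(14,(y-y0)*k+4),0,.4,(0,0,255),1)
    cv2.imwrite("pics/"+name,c)
E
python3 - <<'E'
import cv2,sys
from h import crop
crop(cv2.imread("pics/scene0.png"),180,360,140,290,4,"sc0c.png")
crop(cv2.imread("pics/side0.png"),170,330,130,270,4,"si0c.png")
E
```

```text
(no output)
```

View pics/sc0c.png

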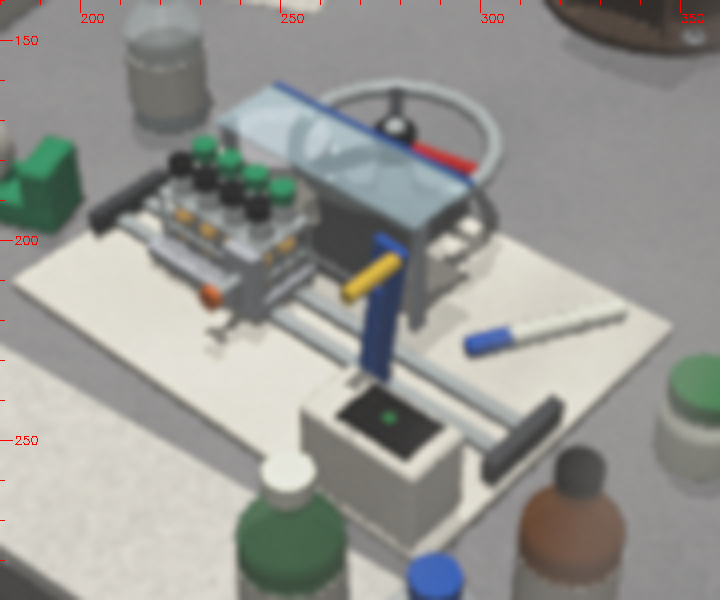

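View pics/si0c.png

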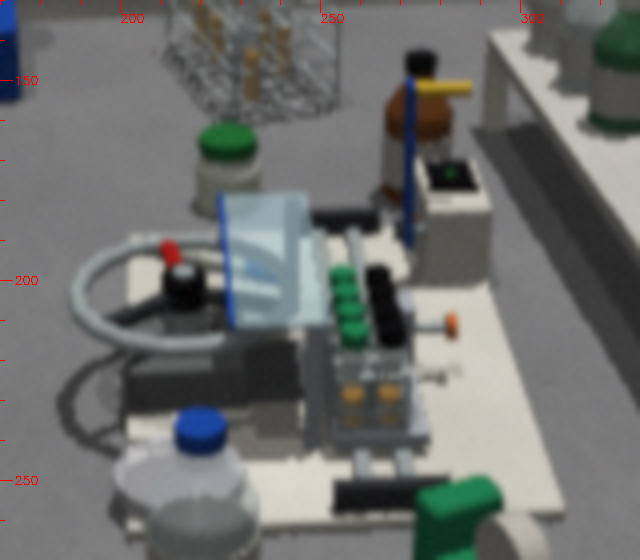

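```bash
cat > fit.py <<'E'
from h import *
from scipy.optimize import least_squares
C={}
for n in ["scene","side"]:
    s=snapshot(n); C[n]=(s["mtx"],*campose(s))
np.save("cams.npy",C,allow_pickle=True)
obs=[("scene",(182.5,210.5),(.19,-.21,.012)),("scene",(348,221.5),(-.11,.21,.012)),("scene",(284,279),(.19,.21,.012)),
("scene",(277,169),(-.065,-.03,.108)),("scene",(248.5,161.2),(-.035,-.13,.12)),("scene",(296,186.5),(-.035,.07,.12)),
("side",(310.7,257.5),(.19,-.21,.012)),("side",(213.5,198),(-.065,-.03,.108)),("side",(221.7,179),(-.035,.07,.12)),("side",(227.5,212),(-.035,-.13,.12))]
def W(p,P):
    c,s=np.cos(p[2]),np.sin(p[2]); P=np.array(P); return np.array([p[0]+c*P[0]-s*P[1],p[1]+s*P[0]+c*P[1],P[2]])
def res(p): return np.concatenate([proj(W(p,P),*C[n])[0]-q for n,q,P in obs])
r=least_squares(res,[.5,0,0],loss='soft_l1')
print(r.x,np.degrees(r.x[2])); print(res(r.x).reshape(-1,2).round(1))
for nm,P in dict(hub=(-.065,-.03,.089)).items(): print(nm,W(r.x,P))
E
python3 fit.py
```

```text
[ 0.52954571  0.02090392 -0.08880986] -5.088430031557778
[[-1.  -1.7]
 [-0.5 -1.4]
 [ 0.4  0.3]
 [ 0.6  1.4]
 [-0.8 -1.7]
 [ 1.2 -1.9]
 [ 0.1 -0.1]
 [ 1.2 -0.4]
 [ 1.8 -0.7]
 [-1.  -0.7]]
hub [ 0.46214108 -0.0032128   0.089     ]
```

```bash
cat >> h.py <<'E'
def totool(d,yaw):
    c,s=np.cos(np.radians(yaw)),np.sin(np.radians(yaw)); return np.array([d[0]*c+d[1]*s, d[0]*s-d[1]*c, -d[2]])
E
python3 -m pendant '[[0.252,0.24,-0.145,0,0,-0.12,-1],[0.252,0.24,-0.145,0,0,-0.12,-1],[0.252,0.24,-0.145,0,0,-0.12,-1],[0.252,0.24,-0.145,0,0,-0.12,-1],[0.252,0.24,-0.145,0,0,-0.12,-1],[0.252,0.24,-0.145,0,0,-0.12,-1],[0.504,0.48,-0.145,0,0,-0.243,-1],[0.504,0.48,-0.145,0,0,-0.243,-1],[0.504,0.48,-0.145,0,0,-0.243,-1],[0.504,0.48,-0.145,0,0,-0.243,-1],[0.504,0.48,-0.145,0,0,-0.243,-1],[0.504,0.48,-0.145,0,0,-0.243,-1]]'
python3 - <<'E'
from h import *
o=ctrl.get_obs(); s=snapshot("wrist"); save(s,"w1.png"); print(o["clock"],o["tool_pos"],o["orientation"],o["joint_pos"])
np.save("w1.npy",{"o":o,"s":s},allow_pickle=True)
crop(s["image"],60,400,0,300,2,"w1c.png")
E
```

```text
clock: 1.75
tool_pos: [0.5407, 0.0181, 0.3714]
orientation: [180.0, 0.0, -5.1]
force: [-0.2, -0.0, -0.6]
opening: 0.0001
1.75 [0.54065136 0.01812852 0.37143386] [ 1.79990341e+02  9.03645018e-03 -5.13768246e+00] [ 2.26900480e+01  4.28081020e+00 -1.81884788e+00  4.34840916e-03
 -8.39128425e+01  6.21718088e+01]
```

View pics/w1.png

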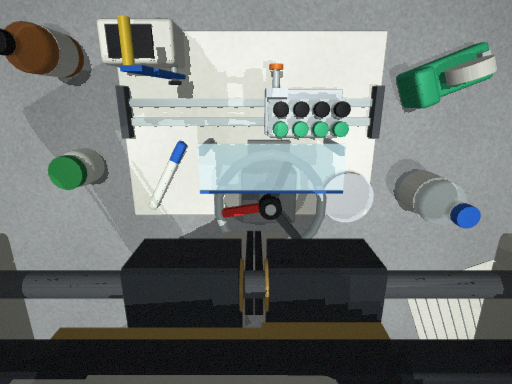

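Run:
```python
from h import *
im=cv2.imread("pics/w1.png")
crop(im,85,285,0,150,4,"w1a.png")
crop(im,185,385,80,230,4,"w1b.png")
crop(im,180,340,200,340,5,"w1d.png")
```

```text
(no output)
```

View pics/w1a.png

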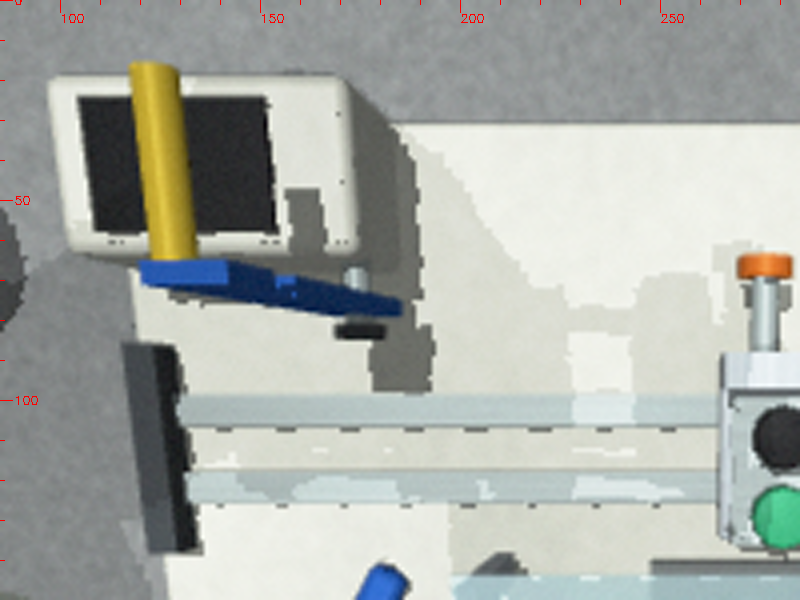

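View pics/w1b.png

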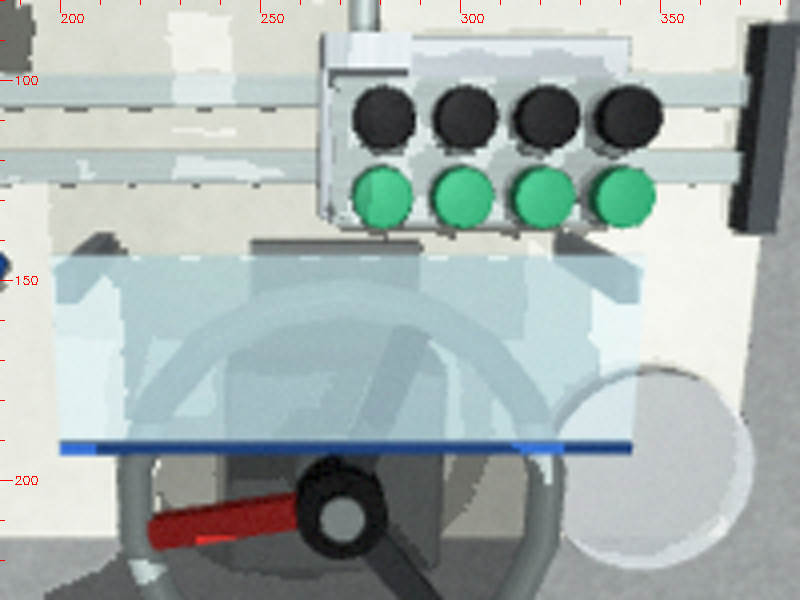

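View pics/w1d.png

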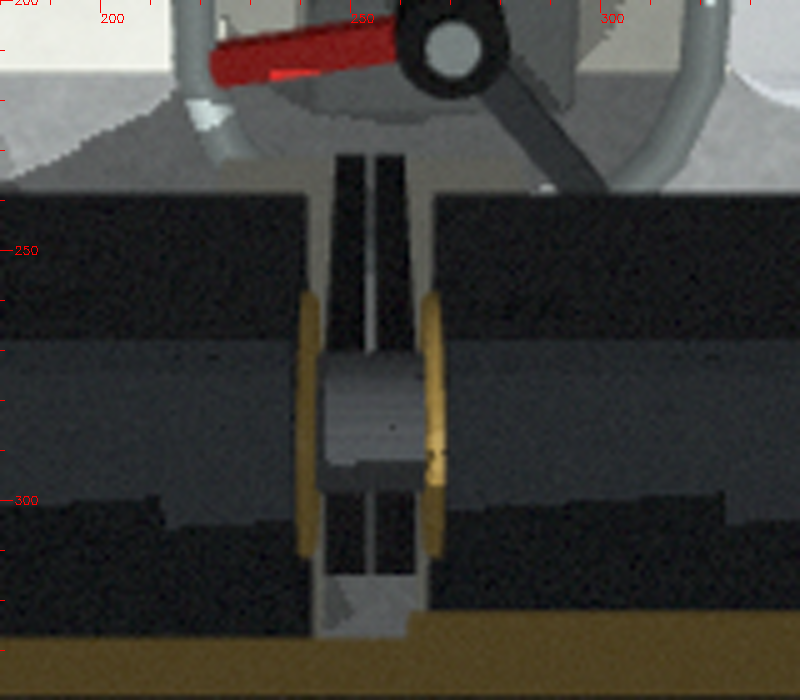

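```bash
cat > fit2.py <<'E'
from h import *
from scipy.optimize import least_squares
D=np.load("w1.npy",allow_pickle=True).item(); C=(D["s"]["mtx"],*campose(D["s"],D["o"]))
obs=[((386.5,30.7),(.19,-.21,.012)),((373,213.5),(-.11,-.21,.012)),((267.5,209.3),(-.065,-.03,.108)),
((199.2,193),(-.035,.07,.12)),((342.3,192.5),(-.035,-.13,.12))]
def W(p,P):
    c,s=np.cos(p[2]),np.sin(p[2]); P=np.array(P); return np.array([p[0]+c*P[0]-s*P[1],p[1]+s*P[0]+c*P[1],P[2]])
def res(p): return np.concatenate([proj(W(p,P),*C)[0]-q for q,P in obs])
r=least_squares(res,[.5,0,0],loss='soft_l1')
p=r.x;print(p,np.degrees(p[2])); print(res(p).reshape(-1,2).round(1))
print("hub",W(p,(-.065,-.03,.089)))
def st(u,v,z):
    q=onz(u,v,z,*C); c,s=np.cos(p[2]),np.sin(p[2]); d=q-[p[0],p[1],0]; return np.array([c*d[0]+s*d[1],-s*d[0]+c*d[1],z])
print("boltroot",st(275.7,87,.056),"head",st(276.2,65.5,.056))
print("carr right edge? plate left edge", st(265,90,.03))
print("spoke red tip",st(222,213,.089))
for z in (.17,.18): print("bar ends",z,st(129,61,z),st(123.5,19,z))
print("pivot",st(175,69,.062), "knob",st(174,82,.062)); print("box far corners z84",st(98,19,.084),st(170,19,.084),st(103,61,.084),st(173.5,61,.084))
E
python3 fit2.py
```

```text
[ 0.52967252  0.02619484 -0.08309102] -4.760764944820931
[[ 0.4 -1.5]
 [-6.4  0.7]
 [ 2.4  0.6]
 [-0.2  0.2]
 [-0.3 -0.2]]
hub [0.46240691 0.00169304 0.089     ]
boltroot [ 0.10686106 -0.03960774  0.056     ] head [ 0.13597182 -0.03989409  0.056     ]
carr right edge? plate left edge [ 0.10343355 -0.02491151  0.03      ]
spoke red tip [-0.07666611  0.0424616   0.089     ]
bar ends 0.17 [0.13085037 0.12756652 0.17      ] [0.17135223 0.12815097 0.17      ]
bar ends 0.18 [0.12975636 0.12382157 0.18      ] [0.16913319 0.12438979 0.18      ]
pivot [0.13176021 0.10406532 0.062     ] knob [0.11442346 0.10693914 0.062     ]
box far corners z84 [0.19065593 0.19349837 0.084     ] [0.19003509 0.10031929 0.084     ] [0.14049118 0.19468594 0.084     ] [0.13986114 0.10001922 0.084     ]
```

```bash
sed -i 's/((373,213.5),(-.11,-.21,.012)),((267.5,209.3)/((270.3,209.3)/' fit2.py; python3 fit2.py
```

```text
[ 0.52950447  0.0259441  -0.08573321] -4.912151195191574
[[ 0.8 -1. ]
 [-0.4  0.7]
 [-0.   0.2]
 [-0.2  0.1]]
hub [0.46217436 0.00162012 0.089     ]
boltroot [ 0.1071113  -0.03906104  0.056     ] head [ 0.13622271 -0.03927048  0.056     ]
carr right edge? plate left edge [ 0.10364497 -0.02437393  0.03      ]
spoke red tip [-0.07663208  0.04252309  0.089     ]
bar ends 0.17 [0.13065882 0.12817602 0.17      ] [0.171159   0.12886748 0.17      ]
bar ends 0.18 [0.12957471 0.12442819 0.18      ] [0.16894989 0.12510045 0.18      ]
pivot [0.13163075 0.1046773  0.062     ] knob [0.11428647 0.10750531 0.062     ]
box far corners z84 [0.19028996 0.19426565 0.084     ] [0.18991532 0.10108525 0.084     ] [0.14012225 0.19532067 0.084     ] [0.13974234 0.10065262 0.084     ]
```

```bash
python3 -m pendant '[[-0.06,0.006,0.02,0,0,0,-1],[-0.12,0.0115,0.06,0,0,0,-1],[-0.12,0.0115,0.12,0,0,0,-1],[-0.12,0.0115,0.18,0,0,0,-1],[-0.12,0.0115,0.21,0,0,0,-1],[-0.12,0.0115,0.21,0,0,0,-1]]'
python3 - <<'E'
from h import *
o=ctrl.get_obs(); s=snapshot("wrist"); save(s,"w2.png"); print(o["clock"],o["tool_pos"],o["orientation"],o["joint_pos"])
s=snapshot("side"); crop(s["image"],150,310,130,270,4,"si2.png")
E
```

```text
clock: 2.55
tool_pos: [0.4179, 0.0191, 0.16]
orientation: [179.9, 0.2, -5.0]
force: [-0.1, -0.2, 0.6]
opening: 0.0005
2.55 [0.41794038 0.01910764 0.15998189] [179.86343862   0.22363617  -5.0326711 ] [ 2.98877241e+01 -8.23411190e-01 -3.52753576e+01 -1.93960944e-02
 -5.58095979e+01  5.50908075e+01]
```

View pics/w2.png

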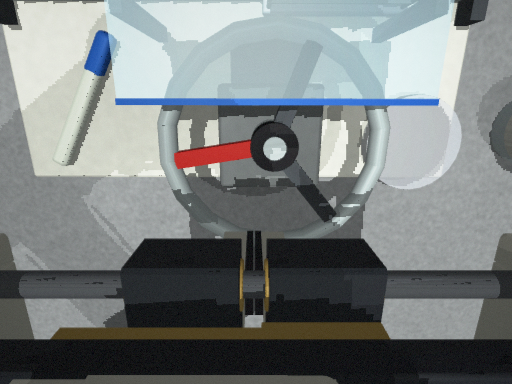

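View pics/si2.png

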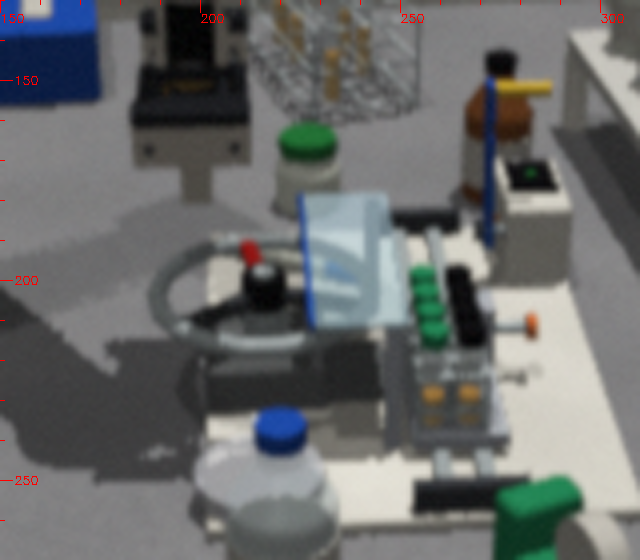

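```bash
python3 -m pendant '[[0.002,0.001,0.045,0,0,0,-1],[0.002,0.001,0.09,0,0,0,-1],[0.002,0.001,0.09,0,0,0,-1],[0.002,0.001,0.09,0,0,0,-1]]'
cat > rel.py <<'E'
from h import *
o=ctrl.get_obs(); a=np.radians(-4.91); c,s=np.cos(a),np.sin(a); d=o["tool_pos"][:2]-[.4622,.0016]
x,y=c*d[0]+s*d[1],-s*d[0]+c*d[1]
print("clk",o["clock"],"tcp",o["tool_pos"].round(4),"rel hub stage",round(x,4),round(y,4),"r",round(np.hypot(x,y),4),"ang",np.degrees(np.arctan2(y,x)).round(1)%360,"F",o["force"].round(1),"yaw",o["orientation"].round(1),"j",o["joint_pos"].round(0))
import sys
if len(sys.argv)>1:
    r=.045; a1=float(sys.argv[1]); n=int(sys.argv[2]); a0=np.degrees(np.arctan2(y,x))%360
    for t in np.linspace(a0,a1,n+1)[1:]:
        X,Y=r*np.cos(np.radians(t)),r*np.sin(np.radians(t)); print(f"[{X-x:.3f},{-(Y-y):.3f}] at {t:.0f}")
E
python3 rel.py 282 12
python3 - <<'E'
from h import *
s=snapshot("wrist"); save(s,"w3.png")
E
```

```text
clock: 3.15
tool_pos: [0.4231, 0.0193, 0.0737]
orientation: [-179.9, -0.1, -5.0]
force: [1.0, 0.6, 0.9]
opening: 0.0008
clk 3.15 tcp [0.4231 0.0193 0.0737] rel hub stage -0.0405 0.0143 r 0.0429 ang 160.6 F [1.  0.6 0.9] yaw [-1.799e+02 -1.000e-01 -5.000e+00] j [ 30.   6. -42.   0. -42.  55.]
[-0.004,0.007] at 171
[-0.005,0.015] at 181
[-0.004,0.023] at 191
[-0.002,0.030] at 201
[0.002,0.038] at 211
[0.007,0.044] at 221
[0.012,0.049] at 231
[0.019,0.054] at 242
[0.026,0.057] at 252
[0.034,0.059] at 262
[0.042,0.059] at 272
[0.050,0.058] at 282
```

View pics/w3.png

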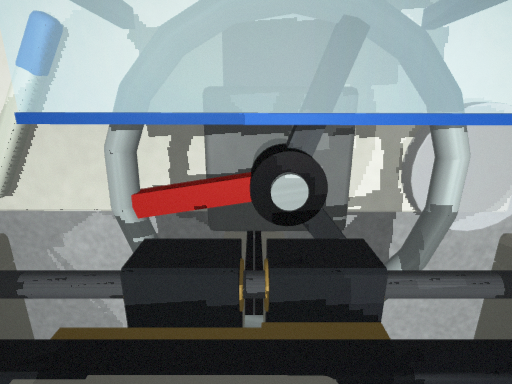

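```bash
python3 -m pendant '[[-0.004,0.007,0.002,0,0,0,-1],[-0.005,0.015,0.002,0,0,0,-1],[-0.004,0.023,0.002,0,0,0,-1],[-0.002,0.030,0.002,0,0,0,-1],[0.002,0.038,0.002,0,0,0,-1],[0.007,0.044,0.002,0,0,0,-1],[0.007,0.044,0.002,0,0,0,-1]]'
python3 rel.py 282 6
python3 - <<'E'
from h import *
s=snapshot("wrist"); save(s,"w4.png")
E
```

```text
clock: 4.08
tool_pos: [0.4247, -0.0264, 0.0696]
orientation: [180.0, -0.0, -5.1]
force: [0.3, -0.6, 1.1]
opening: 0.0002
clk 4.075 tcp [ 0.4247 -0.0264  0.0696] rel hub stage -0.035 -0.0311 r 0.0468 ang 221.7 F [ 0.3 -0.6  1.1] yaw [180.   -0.   -5.1] j [ 23.   7. -42.   0. -41.  62.]
[0.007,0.004] at 232
[0.014,0.009] at 242
[0.021,0.012] at 252
[0.029,0.013] at 262
[0.037,0.014] at 272
[0.044,0.013] at 282
```

View pics/w4.png

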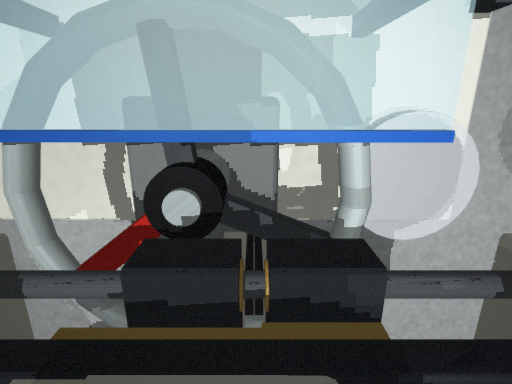

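```bash
python3 -m pendant '[[0.007,0.004,0,0,0,0,-1],[0.014,0.009,0,0,0,0,-1],[0.021,0.012,0,0,0,0,-1],[0.029,0.013,0,0,0,0,-1],[0.037,0.014,0,0,0,0,-1],[0.044,0.013,0,0,0,0,-1],[0.044,0.013,0,0,0,0,-1]]'
python3 rel.py
python3 - <<'E'
from h import *
s=snapshot("wrist"); save(s,"w5.png")
E
```

```text
clock: 5.0
tool_pos: [0.4652, -0.0433, 0.0687]
orientation: [179.9, 0.2, -5.1]
force: [-5.8, -0.2, -0.7]
opening: 0.0005
clk 5.0 tcp [ 0.4652 -0.0433  0.0687] rel hub stage 0.0069 -0.0445 r 0.045 ang 278.8 F [-5.8 -0.2 -0.7] yaw [179.9   0.2  -5.1] j [ 19.  11. -37.  -0. -43.  66.]
```

View pics/w5.png

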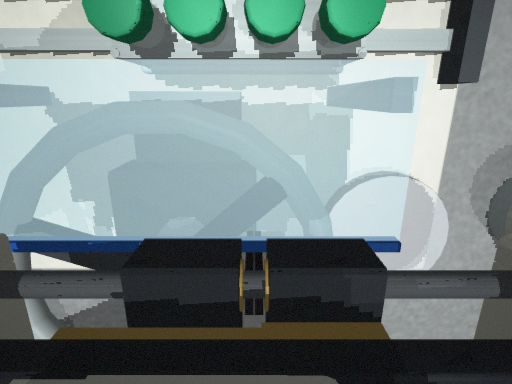

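```bash
python3 -m pendant '[[-0.012,0,0,0,0,0,-1],[-0.015,0,-0.04,0,0,0,-1],[-0.02,0,-0.08,0,0,0,-1],[-0.029,-0.045,-0.08,0,0,0,-1],[-0.029,-0.084,-0.08,0,0,0,-1],[-0.029,-0.084,-0.08,0,0,0,-1],[-0.029,-0.084,-0.08,0,0,0,-1]]'
python3 rel.py
python3 - <<'E'
from h import *
s=snapshot("wrist"); save(s,"w6.png")
s=snapshot("scene"); crop(s["image"],180,360,140,290,4,"sc6.png")
E
```

```text
clock: 5.92
tool_pos: [0.4456, 0.0437, 0.1498]
orientation: [-180.0, -0.1, -5.0]
force: [-0.1, 0.0, -0.5]
opening: 0.0005
clk 5.925 tcp [0.4456 0.0437 0.1498] rel hub stage -0.0202 0.0405 r 0.0452 ang 116.5 F [-0.1  0.  -0.5] yaw [-1.8e+02 -1.0e-01 -5.0e+00] j [ 31.   3. -33.   0. -54.  54.]
```

View pics/w6.png

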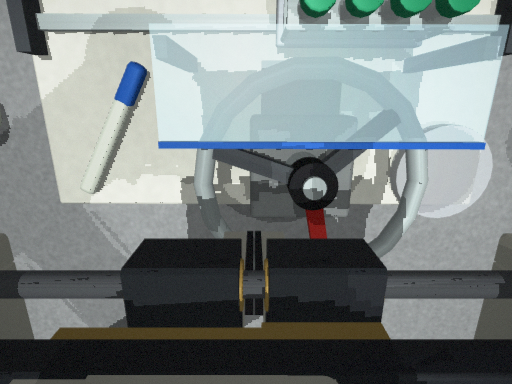

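View pics/sc6.png

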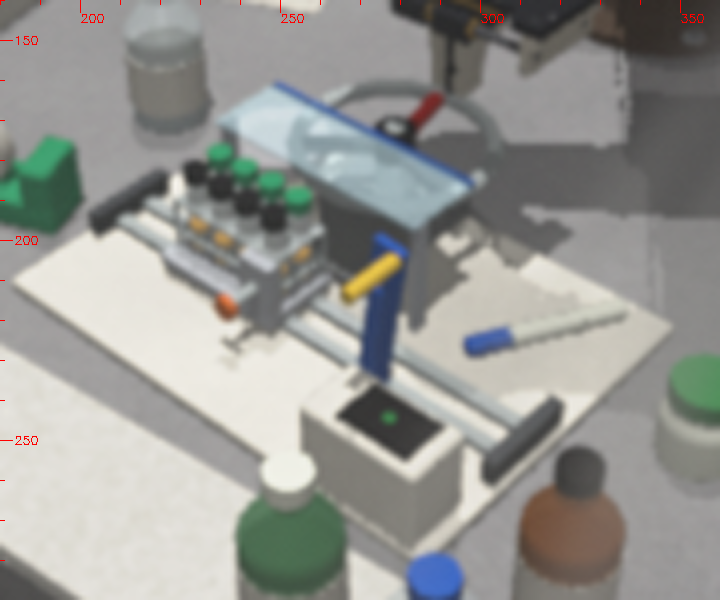

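```bash
python3 -m pendant '[[-0.005,0.004,0.04,0,0,0,-1],[-0.005,0.004,0.08,0,0,0,-1],[-0.005,0.004,0.08,0,0,0,-1],[-0.005,0.004,0.08,0,0,0,-1]]'
python3 rel.py 280 16
```

```text
clock: 6.52
tool_pos: [0.4412, 0.0399, 0.0706]
orientation: [-180.0, -0.1, -5.0]
force: [0.3, 0.3, 0.6]
opening: 0.0008
clk 6.525 tcp [0.4412 0.0399 0.0706] rel hub stage -0.0242 0.0363 r 0.0437 ang 123.7 F [0.3 0.3 0.6] yaw [-1.8e+02 -1.0e-01 -5.0e+00] j [ 31.   9. -40.   0. -42.  54.]
[-0.007,0.004] at 133
[-0.012,0.009] at 143
[-0.016,0.016] at 153
[-0.019,0.023] at 163
[-0.020,0.031] at 173
[-0.021,0.038] at 182
[-0.020,0.046] at 192
[-0.018,0.053] at 202
[-0.014,0.060] at 212
[-0.010,0.066] at 221
[-0.004,0.071] at 231
[0.002,0.076] at 241
[0.009,0.079] at 251
[0.017,0.081] at 260
[0.024,0.081] at 270
[0.032,0.081] at 280
```

```bash
python3 -m pendant '[[-0.007,0.004,0,0,0,0,-1],[-0.012,0.009,0,0,0,0,-1],[-0.016,0.016,0,0,0,0,-1],[-0.019,0.023,0,0,0,0,-1],[-0.020,0.031,0,0,0,0,-1],[-0.021,0.038,0,0,0,0,-1],[-0.020,0.046,0,0,0,0,-1],[-0.018,0.053,0,0,0,0,-1],[-0.014,0.060,0,0,0,0,-1],[-0.010,0.066,0,0,0,0,-1],[-0.004,0.071,0,0,0,0,-1],[-0.004,0.071,0,0,0,0,-1]]'
python3 rel.py 280 5
```

```text
clock: 8.02
tool_pos: [0.43, -0.0308, 0.0695]
orientation: [180.0, 0.0, -5.1]
force: [-0.9, -0.3, -0.5]
opening: 0.0001
clk 8.025 tcp [ 0.43   -0.0308  0.0695] rel hub stage -0.0293 -0.035 r 0.0457 ang 230.1 F [-0.9 -0.3 -0.5] yaw [180.    0.   -5.1] j [ 22.   8. -41.   0. -41.  63.]
[0.007,0.004] at 240
[0.014,0.007] at 250
[0.022,0.009] at 260
[0.029,0.010] at 270
[0.037,0.009] at 280
```

```bash
python3 -m pendant '[[0.007,0.004,0,0,0,0,-1],[0.014,0.007,0,0,0,0,-1],[0.022,0.009,0,0,0,0,-1],[0.029,0.010,0,0,0,0,-1],[0.035,0.009,0,0,0,0,-1],[0.035,0.009,0,0,0,0,-1],[0.024,0.009,0,0,0,0,-1],[0.018,0.009,-0.04,0,0,0,-1],[0.015,0.009,-0.08,0,0,0,-1],[0.01,-0.035,-0.08,0,0,0,-1],[0.006,-0.072,-0.08,0,0,0,-1],[0.006,-0.072,-0.08,0,0,0,-1]]'
python3 rel.py
python3 - <<'E'
from h import *
s=snapshot("wrist"); save(s,"w7.png")
s=snapshot("scene"); crop(s["image"],180,360,140,290,4,"sc7.png")
E
```

```text
clock: 9.52
tool_pos: [0.4424, 0.0426, 0.1501]
orientation: [-179.9, -0.1, -4.9]
force: [-0.7, 0.1, 0.7]
opening: 0.0006
clk 9.525 tcp [0.4424 0.0426 0.1501] rel hub stage -0.0232 0.0391 r 0.0455 ang 120.7 F [-0.7  0.1  0.7] yaw [-1.799e+02 -1.000e-01 -4.900e+00] j [ 31.   2. -34.   0. -54.  54.]
```

View pics/w7.png

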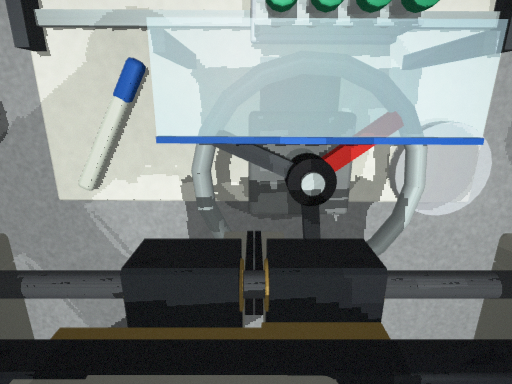

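View pics/sc7.png

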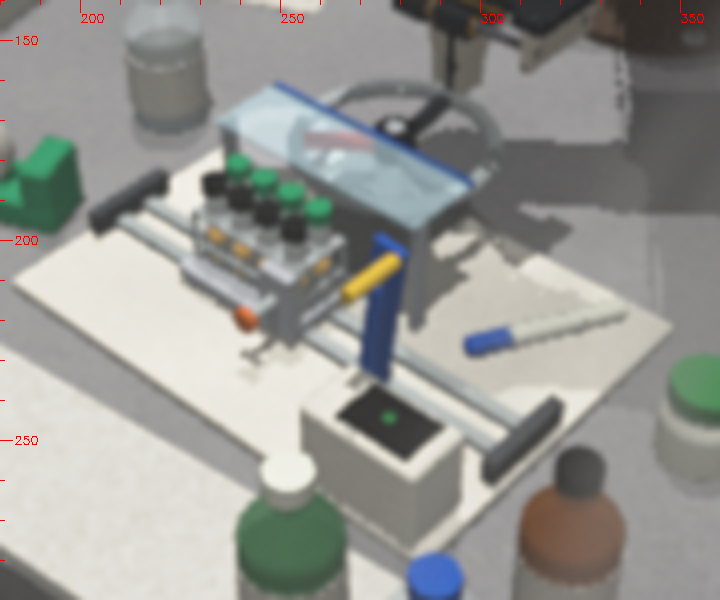

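```bash
python3 -m pendant '[[0.02,0,-0.06,0,0,0,-1],[0.07,-0.015,-0.11,0,0,0,-1],[0.12,-0.03,-0.15,0,0,0,-1],[0.156,-0.034,-0.17,0,0,0,-1],[0.156,-0.034,-0.17,0,0,0,-1],[0.156,-0.034,-0.17,0,0,0,-1]]'
python3 - <<'E'
from h import *
o=ctrl.get_obs(); s=snapshot("wrist"); save(s,"w8.png"); print(o["clock"],o["tool_pos"],o["orientation"])
np.save("w8.npy",{"o":o,"s":s},allow_pickle=True)
crop(s["image"],20,300,0,200,3,"w8a.png")
E
```

```text
clock: 10.38
tool_pos: [0.6002, 0.06, 0.3184]
orientation: [180.0, 0.1, -5.1]
force: [-0.9, -0.1, -1.3]
opening: 0.0005
10.375 [0.60016381 0.06003173 0.318436  ] [ 1.79968000e+02  1.06239551e-01 -5.10997628e+00]
```

View pics/w8.png

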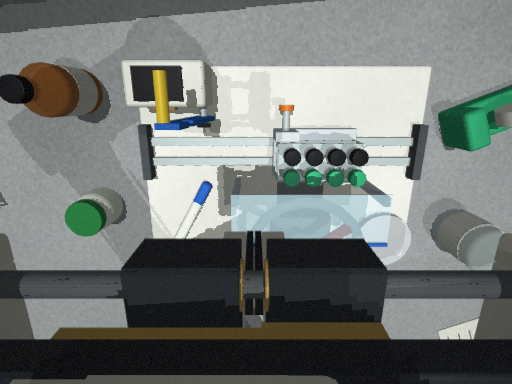

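View pics/w8a.png

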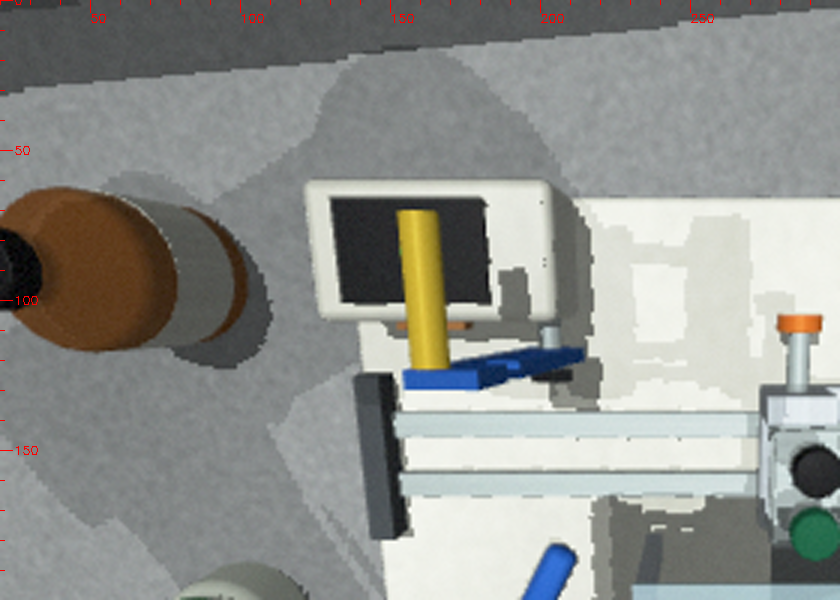

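```bash
cat > m8.py <<'E'
from h import *
D=np.load("w8.npy",allow_pickle=True).item(); C=(D["s"]["mtx"],*campose(D["s"],D["o"]))
p=[.52950447,.0259441,-.08573321]; c,s=np.cos(p[2]),np.sin(p[2])
def st(u,v,z):
    q=onz(u,v,z,*C); d=q-[p[0],p[1],0]; return np.array([c*d[0]+s*d[1],-s*d[0]+c*d[1],z]).round(4)
print("bolt",st(285.7,118,.056),st(286.5,107.7,.056))
print("pivot",st(203.7,112,.062))
for a in [(203.7,63),(205.8,104),(121.7,63),(126.7,105)]: print("box",st(*a,.084))
print("plate",st(430,67,.012)," expect .19,-.21")
print("bar",st(153+2+4,71,.178),st(163,123,.178))
E
python3 m8.py
```

```text
bolt [ 0.1215 -0.0027  0.056 ] [ 0.1347 -0.0034  0.056 ]
pivot [0.1299 0.1054 0.062 ]
box [0.1869 0.0991 0.084 ]
box [0.1403 0.0989 0.084 ]
box [0.1873 0.1962 0.084 ]
box [0.1395 0.1963 0.084 ]
plate [ 0.1878 -0.2083  0.012 ]  expect .19,-.21
bar [0.171  0.1259 0.178 ] [0.1248 0.1265 0.178 ]
```

```bash
python3 -m pendant '[[-0.05,0.01,0.02,0,0,0,-1],[-0.1,0.02,0.06,0,0,0,-1],[-0.155,0.034,0.12,0,0,0,-1],[-0.158,0.036,0.165,0,0,0,-1],[-0.158,0.036,0.165,0,0,0,-1],[-0.158,0.036,0.21,0,0,0,-1],[-0.158,0.036,0.25,0,0,0,-1],[-0.158,0.036,0.25,0,0,0,-1],[-0.158,0.036,0.25,0,0,0,-1]]'
python3 rel.py 258 14
```

```text
clock: 11.55
tool_pos: [0.4415, 0.0395, 0.0713]
orientation: [-180.0, -0.1, -5.0]
force: [-0.3, -0.3, 1.0]
opening: 0.0004
clk 11.55 tcp [0.4415 0.0395 0.0713] rel hub stage -0.0239 0.0359 r 0.0431 ang 123.6 F [-0.3 -0.3  1. ] yaw [-1.8e+02 -1.0e-01 -5.0e+00] j [ 31.   8. -40.   0. -42.  54.]
[-0.007,0.003] at 133
[-0.012,0.009] at 143
[-0.016,0.015] at 152
[-0.019,0.022] at 162
[-0.021,0.029] at 172
[-0.021,0.037] at 181
[-0.020,0.044] at 191
[-0.018,0.052] at 200
[-0.015,0.058] at 210
[-0.011,0.065] at 220
[-0.006,0.070] at 229
[0.001,0.074] at 239
[0.007,0.078] at 248
[0.015,0.080] at 258
```

```bash
python3 -m pendant '[[-0.012,0.009,0,0,0,0,-1],[-0.016,0.015,0,0,0,0,-1],[-0.019,0.022,0,0,0,0,-1],[-0.021,0.029,0,0,0,0,-1],[-0.021,0.037,0,0,0,0,-1],[-0.020,0.044,0,0,0,0,-1],[-0.018,0.052,0,0,0,0,-1],[-0.015,0.058,0,0,0,0,-1],[-0.011,0.065,0,0,0,0,-1],[-0.006,0.070,0,0,0,0,-1],[0.001,0.074,0,0,0,0,-1],[0.001,0.074,0,0,0,0,-1]]'
python3 rel.py 258 3
```

```text
clock: 13.05
tool_pos: [0.4349, -0.0352, 0.0699]
orientation: [-180.0, -0.0, -5.1]
force: [0.3, 0.3, -0.3]
opening: 0.0
clk 13.05 tcp [ 0.4349 -0.0352  0.0699] rel hub stage -0.0241 -0.039 r 0.0458 ang 238.3 F [ 0.3  0.3 -0.3] yaw [-180.    -0.    -5.1] j [ 21.   8. -40.   0. -42.  63.]
[0.005,0.002] at 245
[0.010,0.004] at 251
[0.015,0.005] at 258
```

```bash
python3 -m pendant '[[0.005,0.002,0,0,0,0,-1],[0.010,0.004,0,0,0,0,-1],[0.014,0.005,0,0,0,0,-1],[0.014,0.005,0,0,0,0,-1],[0.004,0.003,0,0,0,0,-1],[0.0,0.0,-0.05,0,0,0,-1],[0.01,-0.02,-0.11,0,0,0,-1],[0.05,-0.05,-0.15,0,0,0,-1],[0.10,-0.08,-0.2,0,0,0,-1],[0.156,-0.109,-0.248,0,0,0,-1],[0.156,-0.109,-0.248,0,0,0,-1],[0.156,-0.109,-0.248,0,0,0,-1]]'
cat > look.py <<'E'
import sys
from h import *
n=sys.argv[1]
o=ctrl.get_obs(); s=snapshot("wrist"); save(s,n+".png"); print(o["clock"],o["tool_pos"],o["orientation"])
np.save(n+".npy",{"o":o,"s":s},allow_pickle=True)
a=[int(v) for v in sys.argv[2:6]]
crop(s["image"],*a,int(sys.argv[6]),n+"a.png")
E
python3 look.py w9 20 300 20 200 3
```

```text
clock: 14.55
tool_pos: [0.6015, 0.061, 0.3184]
orientation: [-180.0, -0.1, -5.0]
force: [-0.1, -0.5, -0.3]
opening: 0.0006
14.55 [0.6014718  0.06097971 0.31838321] [-1.79975820e+02 -1.32476685e-01 -5.01196735e+00]
```

View pics/w9a.png

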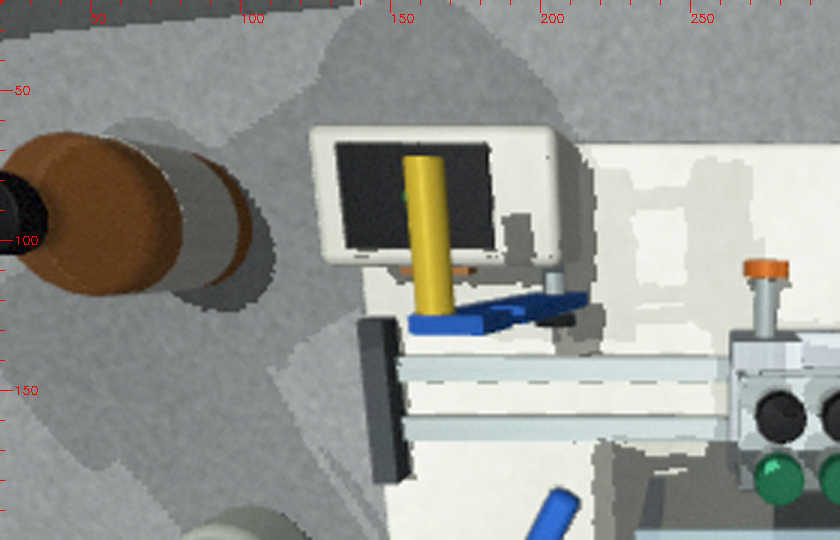

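```bash
sed -e 's/w8/w9/' -e '/^print("bolt/,$d' m8.py > m9.py
cat >> m9.py <<'E'
print("bolt",st(275,122,.056),st(275.6,109.7,.056))
print("pivot",st(205,113.5,.062))
for a in [(205,65),(206.8,105),(123.5,65),(128,106)]: print("box",st(*a,.084))
E
python3 m9.py
```

```text
bolt [0.1187 0.0129 0.056 ] [0.1346 0.0124 0.056 ]
pivot [0.1301 0.1053 0.062 ]
box [0.1869 0.0992 0.084 ]
box [0.1412 0.0992 0.084 ]
box [0.1871 0.1961 0.084 ]
box [0.1402 0.1965 0.084 ]
```

```bash
python3 -m pendant '[[-0.05,0.03,0.02,0,0,0,-1],[-0.1,0.06,0.06,0,0,0,-1],[-0.15,0.09,0.1,0,0,0,-1],[-0.166,0.104,0.14,0,0,0,-1],[-0.166,0.104,0.165,0,0,0,-1],[-0.166,0.104,0.165,0,0,0,-1],[-0.166,0.104,0.21,0,0,0,-1],[-0.166,0.104,0.248,0,0,0,-1],[-0.166,0.104,0.248,0,0,0,-1],[-0.166,0.104,0.248,0,0,0,-1]]'
python3 rel.py 271 6; python3 look.py w10 100 400 0 240 2
```

```text
clock: 15.85
tool_pos: [0.4264, -0.0286, 0.0712]
orientation: [-180.0, -0.1, -5.0]
force: [0.1, -0.7, 1.2]
opening: 0.0004
clk 15.85 tcp [ 0.4264 -0.0286  0.0712] rel hub stage -0.0331 -0.0331 r 0.0468 ang 225.1 F [ 0.1 -0.7  1.2] yaw [-1.8e+02 -1.0e-01 -5.0e+00] j [ 23.   7. -41.   0. -41.  62.]
[0.006,0.003] at 233
[0.011,0.006] at 240
[0.016,0.009] at 248
[0.022,0.010] at 256
[0.028,0.012] at 263
[0.034,0.012] at 271
15.85 [ 0.42643597 -0.02856853  0.07116118] [-1.79981474e+02 -1.01739114e-01 -4.98840058e+00]
```

View pics/w10.png

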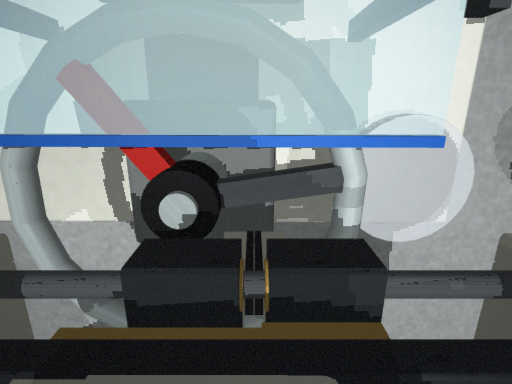

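```bash
python3 -m pendant '[[0.006,0.003,0,0,0,0,-1],[0.011,0.006,0,0,0,0,-1],[0.016,0.009,0,0,0,0,-1],[0.022,0.0105,0,0,0,0,-1],[0.026,0.012,0,0,0,0,-1],[0.030,0.012,0,0,0,0,-1],[0.030,0.012,0,0,0,0,-1],[0.030,0.012,0,0,0,0,-1]]'
python3 rel.py
python3 -m pendant '[[-0.01,-0.002,0,0,0,0,-1],[-0.015,-0.002,-0.05,0,0,0,-1],[-0.005,-0.03,-0.11,0,0,0,-1],[0.04,-0.06,-0.15,0,0,0,-1],[0.09,-0.09,-0.17,0,0,0,-1],[0.14,-0.115,-0.17,0,0,0,-1],[0.16,-0.115,-0.17,0,0,0,-1],[0.16,-0.115,-0.17,0,0,0,-1],[0.16,-0.115,-0.17,0,0,0,-1]]'
python3 look.py w11 100 400 0 240 2
```

```text
clock: 16.9
tool_pos: [0.4525, -0.0439, 0.0689]
orientation: [180.0, 0.2, -5.1]
force: [-5.3, 1.1, 0.8]
opening: 0.0004
clk 16.9 tcp [ 0.4525 -0.0439  0.0689] rel hub stage -0.0058 -0.0462 r 0.0465 ang 262.9 F [-5.3  1.1  0.8] yaw [180.    0.2  -5.1] j [ 19.  10. -38.  -0. -42.  66.]
clock: 18.02
tool_pos: [0.6228, 0.0569, 0.2395]
orientation: [180.0, 0.0, -5.0]
force: [-0.5, -0.1, 0.5]
opening: 0.0002
18.025 [0.62282723 0.05693299 0.23948414] [ 1.79997243e+02  1.02872272e-02 -5.04118140e+00]
```

View pics/w11.png

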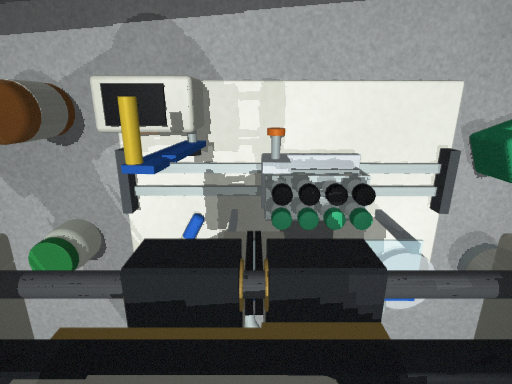

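Run:
```python
from h import *
crop(cv2.imread("pics/w11.png"),80,300,60,190,3,"w11b.png")
```

```text
(no output)
```

View pics/w11b.png

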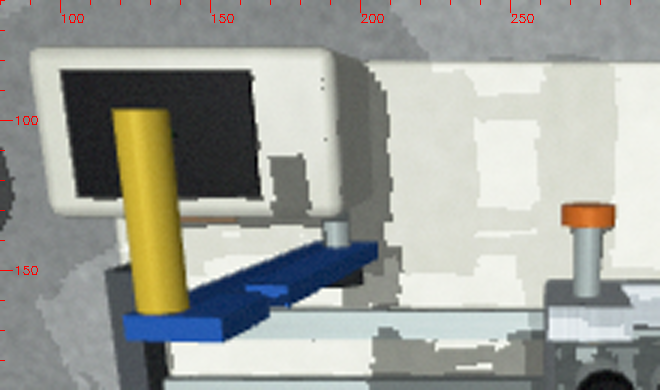

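```bash
sed -e 's/w8/w11/' -e '/^print("bolt/,$d' m8.py > m11.py
cat >> m11.py <<'E'
print("bolt",st(275.3,147,.056),st(276,132,.056))
print("pivot",st(192,138,.062))
for a in [(190.3,80),(194.3,125),(90.3,80),(97.7,125)]: print("box",st(*a,.084))
E
python3 m11.py
```

```text
bolt [0.1181 0.015  0.056 ] [0.1346 0.0146 0.056 ]
pivot [0.129  0.1062 0.062 ]
box [0.187 0.1   0.084]
box [0.1446 0.0987 0.084 ]
box [0.1873 0.1962 0.084 ]
box [0.1449 0.1956 0.084 ]
```

```bash
cat > strap.py <<'E'
from h import *
o=ctrl.get_obs(); p=[.52950447,.0259441,-.08573321]; c,s=np.cos(p[2]),np.sin(p[2])
d=o["tool_pos"][:2]-p[:2]; S=np.array([c*d[0]+s*d[1],-s*d[0]+c*d[1],o["tool_pos"][2]])
print(o["clock"],"stage tcp",S.round(4),"F",o["force"].round(1),o["orientation"].round(1))
def show(n,T):
    e=np.array(T)-S; dw=np.array([c*e[0]-s*e[1],s*e[0]+c*e[1],e[2]])
    print(n,totool(dw,o["orientation"][2]).round(3),np.array(T).round(3))
X=.152
show("pre-hi",(X,.168,.235)); show("pre",(X,.168,.166))
for f in [1.69,1.5,1.3,1.1,.9,.75,.6,.45,.3,.2,.1,.05,0,-.03]:
    by=.1053-.118*np.cos(f)+.006*np.sin(f); bz=.062+.118*np.sin(f)+.006*np.cos(f)
    bias_z=-.012*np.clip((f-.7)/.6,0,1); bias_y=-.015*np.clip((.8-f)/.5,0,1)
    show(f,(X,by+.006*np.sin(f)+.015+bias_y,bz+.006*np.cos(f)+bias_z))
E
python3 strap.py
```

```text
18.075 stage tcp [0.0902 0.0388 0.2398] F [-0.  -0.7  0.2] [-180.   -0.   -5.]
pre-hi [ 0.061 -0.129  0.005] [0.152 0.168 0.235]
pre [ 0.061 -0.129  0.074] [0.152 0.168 0.166]
1.69 [ 0.062 -0.108  0.074] [0.152 0.146 0.166]
1.5 [ 0.062 -0.085  0.071] [0.152 0.124 0.169]
1.3 [ 0.062 -0.062  0.073] [0.152 0.1   0.167]
1.1 [ 0.062 -0.039  0.075] [0.152 0.077 0.165]
0.9 [ 0.062 -0.018  0.082] [0.152 0.056 0.158]
0.75 [ 0.062 -0.002  0.09 ] [0.152 0.041 0.15 ]
0.6 [0.062 0.015 0.101] [0.152 0.024 0.139]
0.45 [0.062 0.03  0.116] [0.152 0.009 0.124]
0.3 [0.062 0.043 0.131] [ 0.152 -0.004  0.108]
0.2 [0.062 0.047 0.143] [ 0.152 -0.008  0.097]
0.1 [0.062 0.05  0.154] [ 0.152 -0.011  0.086]
0.05 [0.062 0.051 0.16 ] [ 0.152 -0.012  0.08 ]
0 [0.062 0.051 0.166] [ 0.152 -0.013  0.074]
-0.03 [0.062 0.052 0.169] [ 0.152 -0.013  0.07 ]
```

```bash
python3 -m pendant '[[0.03,-0.06,0.002,0,0,0,-1],[0.061,-0.115,0.002,0,0,0,-1],[0.061,-0.132,0.01,0,0,0,-1],[0.061,-0.132,0.04,0,0,0,-1],[0.061,-0.132,0.074,0,0,0,-1],[0.061,-0.132,0.074,0,0,0,-1],[0.061,-0.132,0.074,0,0,0,-1]]'
python3 strap.py; python3 look.py w12 100 400 0 240 2
```

```text
clock: 18.95
tool_pos: [0.6963, 0.183, 0.1676]
orientation: [-180.0, -0.1, -5.0]
force: [-0.1, 0.3, 1.7]
opening: 0.0006
18.95 stage tcp [0.1527 0.1708 0.1676] F [-0.1  0.3  1.7] [-1.8e+02 -1.0e-01 -5.0e+00]
pre-hi [-0.001  0.003 -0.067] [0.152 0.168 0.235]
pre [-0.001  0.003  0.002] [0.152 0.168 0.166]
1.69 [-0.001  0.025  0.002] [0.152 0.146 0.166]
1.5 [-0.001  0.047 -0.001] [0.152 0.124 0.169]
1.3 [-0.001  0.07   0.001] [0.152 0.1   0.167]
1.1 [-0.001  0.093  0.003] [0.152 0.077 0.165]
0.9 [-0.     0.114  0.01 ] [0.152 0.056 0.158]
0.75 [-0.     0.13   0.017] [0.152 0.041 0.15 ]
0.6 [-0.     0.147  0.029] [0.152 0.024 0.139]
0.45 [-0.     0.162  0.043] [0.152 0.009 0.124]
0.3 [-0.     0.175  0.059] [ 0.152 -0.004  0.108]
0.2 [-0.     0.179  0.07 ] [ 0.152 -0.008  0.097]
0.1 [-0.     0.182  0.082] [ 0.152 -0.011  0.086]
0.05 [-0.     0.183  0.088] [ 0.152 -0.012  0.08 ]
0 [-0.     0.183  0.094] [ 0.152 -0.013  0.074]
-0.03 [-0.     0.184  0.097] [ 0.152 -0.013  0.07 ]
18.95 [0.69626734 0.18303779 0.16756512] [-1.79970183e+02 -1.13466957e-01 -5.02086560e+00]
```

View pics/w12.png

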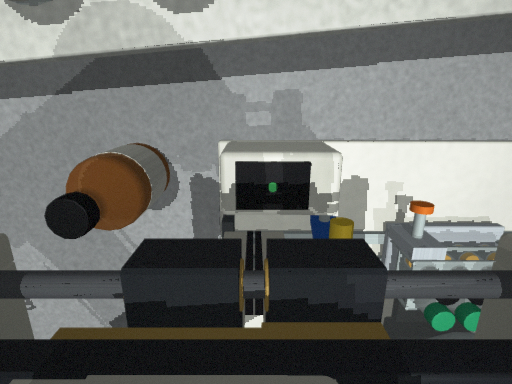

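```bash
python3 -m pendant '[[0,0.012,0.002,0,0,0,-1],[0,0.025,0.002,0,0,0,-1],[0,0.036,0,0,0,0,-1],[0,0.047,-0.001,0,0,0,-1],[0,0.058,0,0,0,0,-1],[0,0.07,0.001,0,0,0,-1],[0,0.082,0.002,0,0,0,-1],[0,0.093,0.003,0,0,0,-1],[0,0.104,0.006,0,0,0,-1],[0,0.114,0.01,0,0,0,-1],[0,0.114,0.01,0,0,0,-1]]'
python3 strap.py; python3 look.py w13 100 400 0 240 2
```

```text
clock: 20.38
tool_pos: [0.6855, 0.0685, 0.1552]
orientation: [180.0, 0.0, -5.1]
force: [0.3, 0.5, 0.2]
opening: 0.0005
20.375 stage tcp [0.1518 0.0558 0.1552] F [0.3 0.5 0.2] [180.    0.   -5.1]
pre-hi [-0.    -0.112 -0.08 ] [0.152 0.168 0.235]
pre [-0.    -0.112 -0.011] [0.152 0.168 0.166]
1.69 [-0.    -0.09  -0.011] [0.152 0.146 0.166]
1.5 [-0.    -0.068 -0.013] [0.152 0.124 0.169]
1.3 [ 0.    -0.044 -0.012] [0.152 0.1   0.167]
1.1 [ 0.    -0.022 -0.009] [0.152 0.077 0.165]
0.9 [ 0.    -0.001 -0.003] [0.152 0.056 0.158]
0.75 [0.    0.015 0.005] [0.152 0.041 0.15 ]
0.6 [0.    0.032 0.017] [0.152 0.024 0.139]
0.45 [0.    0.047 0.031] [0.152 0.009 0.124]
0.3 [0.    0.06  0.047] [ 0.152 -0.004  0.108]
0.2 [0.    0.064 0.058] [ 0.152 -0.008  0.097]
0.1 [0.    0.067 0.069] [ 0.152 -0.011  0.086]
0.05 [0.    0.068 0.075] [ 0.152 -0.012  0.08 ]
0 [0.    0.068 0.081] [ 0.152 -0.013  0.074]
-0.03 [0.    0.069 0.085] [ 0.152 -0.013  0.07 ]
20.375 [0.68554932 0.06853842 0.15515333] [ 1.79964195e+02  4.45752817e-02 -5.07894556e+00]
```

View pics/w13.png

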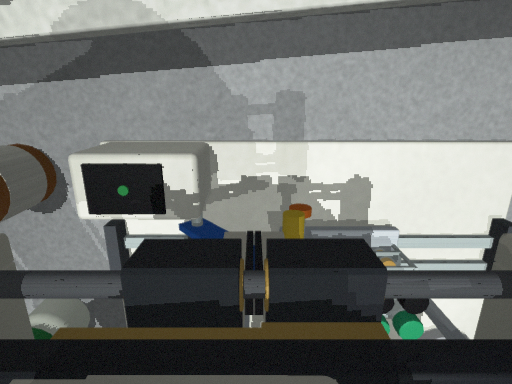

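```bash
python3 -m pendant '[[0,0.008,0,0,0,0,-1],[0,0.016,0.003,0,0,0,-1],[0,0.024,0.008,0,0,0,-1],[0,0.033,0.015,0,0,0,-1],[0,0.041,0.022,0,0,0,-1],[0,0.048,0.03,0,0,0,-1],[0,0.054,0.038,0,0,0,-1],[0,0.060,0.046,0,0,0,-1],[0,0.063,0.052,0,0,0,-1],[0,0.066,0.058,0,0,0,-1],[0,0.066,0.058,0,0,0,-1]]'
python3 strap.py|tail -6; python3 look.py w14 100 400 0 240 2
python3 - <<'E'
from h import *
s=snapshot("scene"); crop(s["image"],180,360,140,290,4,"sc14.png")
E
```

```text
clock: 21.8
tool_pos: [0.6797, 0.0037, 0.0969]
orientation: [180.0, 0.1, -5.0]
force: [-0.3, 0.4, 0.2]
opening: 0.0
0.3 [ 0.    -0.005 -0.011] [ 0.152 -0.004  0.108]
0.2 [ 0.    -0.001 -0.   ] [ 0.152 -0.008  0.097]
0.1 [0.    0.002 0.011] [ 0.152 -0.011  0.086]
0.05 [0.    0.003 0.017] [ 0.152 -0.012  0.08 ]
0 [0.    0.003 0.023] [ 0.152 -0.013  0.074]
-0.03 [0.    0.004 0.026] [ 0.152 -0.013  0.07 ]
21.8 [0.67972829 0.00366145 0.09692386] [ 1.79984585e+02  5.49835390e-02 -5.04380701e+00]
```

View pics/w14.png

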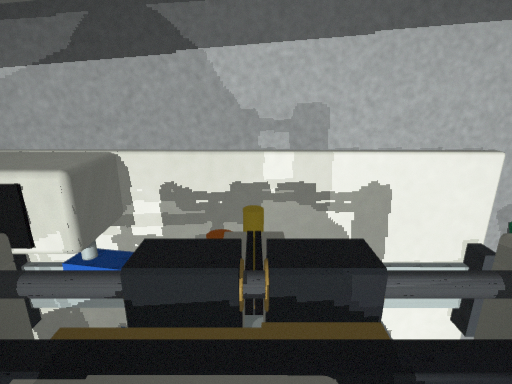

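View pics/sc14.png

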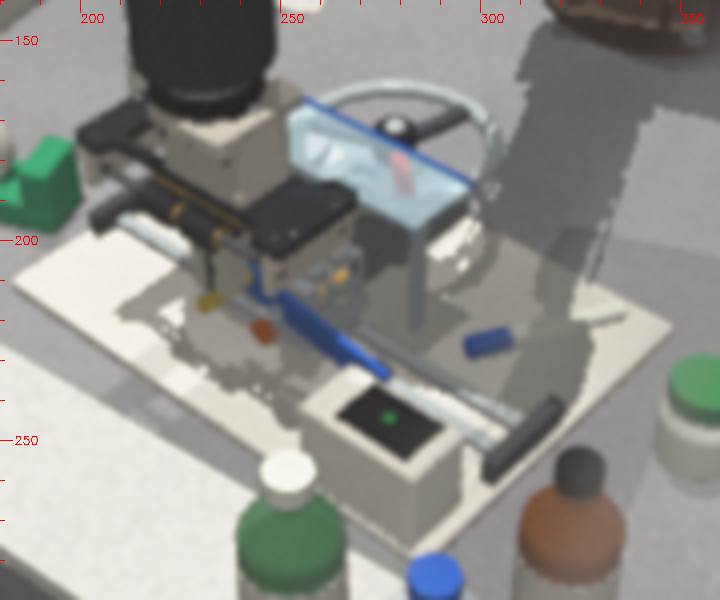

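Bar is centred under the fingertips; press down slowly.

```bash
python3 -m pendant '[[0,0.001,0.006,0,0,0,-1],[0,0.002,0.011,0,0,0,-1],[0,0.003,0.014,0,0,0,-1],[0,0.003,0.017,0,0,0,-1],[0,0.003,0.020,0,0,0,-1],[0,0.003,0.023,0,0,0,-1],[0,0.003,0.023,0,0,0,-1]]'
python3 strap.py|head -1; python3 look.py w15 100 400 0 240 2
```

```text
clock: 22.78
tool_pos: [0.6797, 0.0009, 0.0742]
orientation: [180.0, 0.0, -5.0]
force: [-0.5, -0.6, -0.1]
opening: 0.0006
22.775 stage tcp [ 0.1518 -0.0121  0.0742] F [-0.5 -0.6 -0.1] [180.   0.  -5.]
22.775 [0.67968264 0.00087185 0.07423193] [ 1.79995580e+02  2.33512149e-02 -5.03436893e+00]
```

View pics/w15.png

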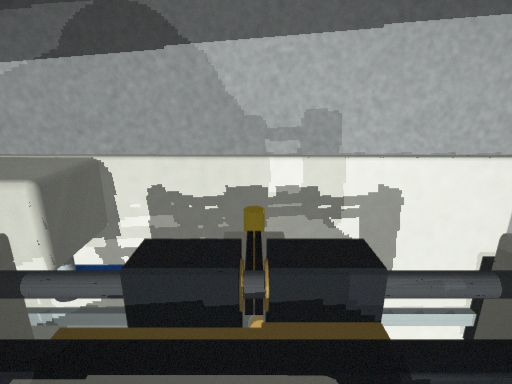

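```bash
python3 -m pendant '[[0,0,0.002,0,0,0,-1],[0,0,0.004,0,0,0,-1],[0,0,0.005,0,0,0,-1],[0,0,0.005,0,0,0,-1]]'
python3 strap.py|head -1
```

```text
clock: 23.32
tool_pos: [0.6802, 0.0008, 0.0718]
orientation: [180.0, -0.1, -5.0]
force: [-5.0, 0.5, 13.2]
opening: 0.001
23.325 stage tcp [ 0.1523 -0.0121  0.0718] F [-5.   0.5 13.2] [ 1.8e+02 -1.0e-01 -5.0e+00]
```

```bash
python3 -m pendant '[[0,0,-0.03,0,0,0,-1],[0,0,-0.08,0,0,0,-1],[-0.02,-0.02,-0.13,0,0,0,-1],[-0.06,-0.05,-0.17,0,0,0,-1],[-0.06,-0.05,-0.17,0,0,0,-1],[-0.06,-0.05,-0.17,0,0,0,-1]]'
python3 look.py w16 100 340 60 230 3
python3 - <<'E'
from h import *
s=snapshot("scene"); crop(s["image"],180,360,140,290,4,"sc16.png")
s=snapshot("side"); crop(s["image"],150,310,130,270,4,"si16.png")
E
```

```text
clock: 24.08
tool_pos: [0.6242, 0.0562, 0.2396]
orientation: [-180.0, -0.0, -5.0]
force: [0.1, -0.5, -1.1]
opening: 0.0005
24.075 [0.62416316 0.05623213 0.23961725] [-1.79969613e+02 -1.51730721e-02 -4.99148335e+00]
```

View pics/w16a.png

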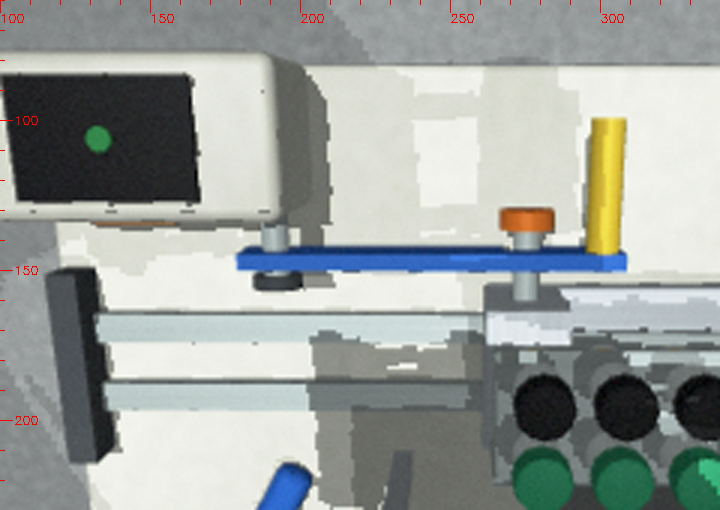

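View pics/sc16.png

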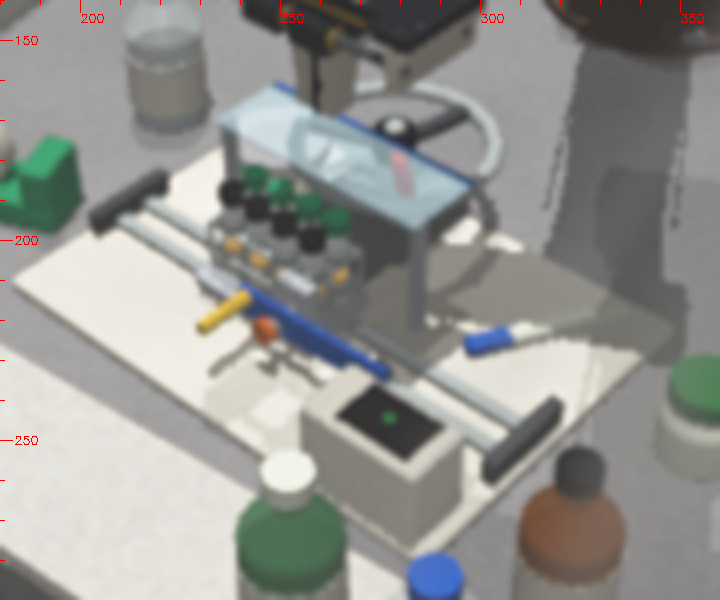

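View pics/si16.png

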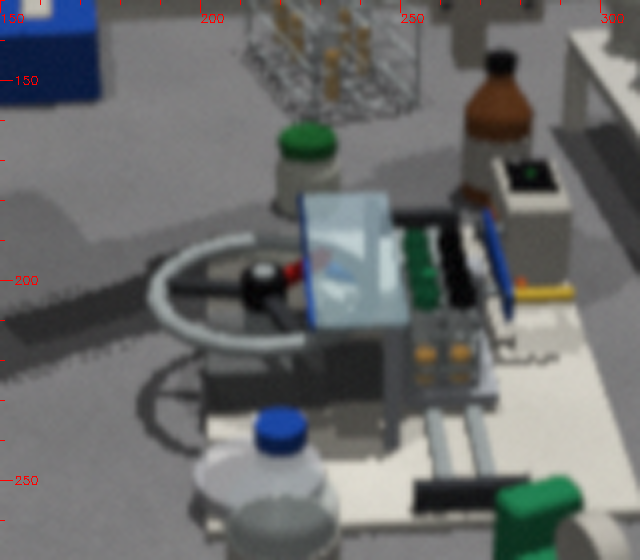

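Run:
```python
from h import *
C=np.load("cams.npy",allow_pickle=True).item()
p=[.5295,.0259,-.0857]; c,s=np.cos(p[2]),np.sin(p[2])
for f in (0,.05,.12):
    y=.1053-.118*np.cos(f)+.006*np.sin(f); z=.062+.118*np.sin(f)+.006*np.cos(f); x=.1715
    P=[p[0]+c*x-s*y,p[1]+s*x+c*y,z]; print(f,proj(P,*C["scene"]).round(1),proj(P,*C["side"]).round(1))
print("seen scene ~(230.5,221.5), side ~(293,203.3)")
o=ctrl.get_obs(); print(o["clock"],o["force"].round(1),abs(o["qvel"]).max())
```

```text
0 [[229.6 221.8]] [[292.1 202.9]]
0.05 [[229.6 220.3]] [[292.2 201.2]]
0.12 [[229.7 218.3]] [[292.3 198.7]]
seen scene ~(230.5,221.5), side ~(293,203.3)
24.225 [-0.1 -0.1 -0.4] 0.4548340705111247
```

Both views agree with a strap angle of about 0, so I'm handing in.

```bash
python3 -c "
from plant import ctrl
print(ctrl.close_job())"
```

```text
the job is handed in; nothing more can be done
None
```

I cranked the carriage about 54 mm toward the reader with four anticlockwise strokes on the open side, the last a small correction. I then swung the blue strap down over the lock bolt and handed the job in at about 24 s of the 72 s allowed. The hand-in reports no verdict.

**Alignment before the swing:** the bolt measured 89.8 to 91.4 mm from the pivot, depending on the feature used, against the 90 mm wanted. The two estimates differ by 1.6 mm, but both are within the slot's 2 mm tolerance.

**Strap seated:** the press bar went down to its home height, with the fingertip at 72 mm, and then took 13 N. If the strap had stopped on the bolt, the fingertip would have been at about 88 mm. After retracting, the bar end in the scene and side views fitted a strap angle of about 0, within 1 pixel. The wrist view shows the strap level with the bolt through it.

**Bystanders and contact:** the arm was clear of everything at hand-in. The crank and strap forces stayed small, with 13 N the highest reading, which came from pressing the strap home. The bottles, jar, dish, marker and tape stand look unmoved in the pictures, but I did not measure their positions.

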